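# Shake the boxes and set aside the one that rattles

### The job

Three closed boxes with blue lids each hold a steel caster ball, and in one of them the ball has come loose. Lift the boxes off the bench and shake or rock them to find the one that rattles, then set that box lid up inside the red tray and let go. Leave the other two lid up on the bench outside the tray; never put a sound box into the tray.

Things in the scene. Friction and masses are not known exactly. Their poses are not given: they have to be found in the camera images.
- box_a_center (a point): Centre (23 mm above the underside) of one of three like closed boxes: aluminium, blue lid, 140 x 60 x 46 mm, about 410 g. x runs along its length, y across (the 60 mm to grip), z up. It holds a 36 mm steel ball, 190 g. In two boxes the ball is clamped at the middle; in one, any of the three, it is loose and rolls 98 mm from end to end.
- box_b_center (a point): Centre (23 mm above the underside) of one of three like closed boxes: aluminium, blue lid, 140 x 60 x 46 mm, about 410 g. x runs along its length, y across (the 60 mm to grip), z up. Loose or clamped. A loose ball rolls when the held box is tipped lengthwise by 10 degrees or more or jerked along its length, and knocks at the end, 49 mm off the middle; levelled, it stays at that end, within 20 mm.
- box_c_center (a point): Centre (23 mm above the underside) of one of three like closed boxes: aluminium, blue lid, 140 x 60 x 46 mm, about 410 g. x runs along its length, y across (the 60 mm to grip), z up. Loose or clamped; nothing outside tells, and the boxes' weights differ by chance (up to 50 g).
- tray: The red plastic tray, open on top, fixed to the bench, 140 mm (x) by 200 mm (y) outside and 18 mm high, walls and floor 4 mm thick. The origin is the centre of its underside, on the bench; its x and y axes run along its sides, z is up.
There are look-alikes about, which are no part of the job. What is shaped like the part that bears box_a_center but green or purple is not meant.

How it is judged:
On the way:
1. the box with the loose ball has been lifted clear of the bench and shaken or tipped, so that the ball has rolled from the middle to an end (height (world z) of ball_c0 above 0.045 m and (distance between ball_c0 and box_a_center between 0.025 and 0.06 m or distance between ball_c0 and box_b_center between 0.025 and 0.06 m or distance between ball_c0 and box_c_center between 0.025 and 0.06 m)).
At the end, for the whole second after the job is handed in: the box with the loose ball stands on the floor of the red tray, inside its walls; the other two stand on the bench outside the tray; all three are level, lid up, within 7 degrees, released and at rest (x of ball_c0 in the frame of tray between -0.055 and 0.055 m and y of ball_c0 in the frame of tray between -0.088 and 0.088 m and height (world z) of ball_c0 below 0.035 m and horizontal distance between each of pack_1_c0, pack_2_c0 and tray above 0.09 m and height (world z) of each of pack_1_c0, pack_2_c0 below 0.04 m and angle between each of box_a_center, box_b_center, box_c_center's own z axis and vertical below 0.12 rad and linear speed of each of box_a, box_b, box_c below 0.03 m/s); the robot touches nothing.
It fails at once if a box whose ball is clamped is put into the tray ((horizontal distance between pack_1_c0 and tray below 0.065 m and height (world z) of pack_1_c0 below 0.035 m) or (horizontal distance between pack_2_c0 and tray below 0.065 m and height (world z) of pack_2_c0 below 0.035 m)).
It also fails if it takes over 70 s, if anything falls off the work surface, if the arm or the gripper's body presses on something with over 40 N, if the wrist force passes 120 N, or if a joint passes its speed limit or range.

### The arm

A 6-joint arm with a two-finger parallel gripper is mounted at the origin on the work surface. World frame = base frame: x ahead of the robot, y to its left, z up, the work surface at z = 0. Lengths are in m, angles in rad, forces in N, time in s.
With the tool pointing down it reaches from about 0.35 to 0.85 m from the base axis. Payload 8.1 kg.
Tool frame: the origin (TCP) lies at the centre of the arm's flange, where the gripper is bolted on; the fingertips stand 186 mm ahead of it and the grasp point (between the pads) lies 167 mm ahead of it; z points along the fingers, y is the line along which they close (so a half turn about z gives the same grasp; the last joint's range is limited). The gripper opens to 93 mm and grips with 3 to 60 N. Pads are 15 mm wide; open, the fingers measure 128 mm over their backs; the gripper's body (75 mm by 188 mm) begins 65 mm behind the grasp point.
Start: joints at [1.258, 0.13, 1.488, -0, 1.523, -0.085], TCP at [0.135, 0.585, 0.405] pointing down, gripper open.
Joint ranges: [-2.96, 2.96], [-0.89, 2.26], [0.02, 2.5], [-1.34, 4.48], [0, 2.73], [-2.66, 2.66]. Speed limits (rad/s): [2.39, 2.39, 2.79, 3.14, 3.14, 3.14].

### API

Orientations are given as a rotation vector (axis times angle).
In Python, from plant import read_state, read_camera, camera_params, robot gives the robot as it stands.
- The arm moves only by the tool carry_out, never from a script. Its argument "targets" is a list of rows, each an object of numbers: "hand": the opening in per cent of the stroke, from 0 (shut) to 100 (fully open); "x", "y", "z": the shift along the tool's x, y, z in m; "ax", "ay", "az": the turn, a rotation vector about the tool's x, y, z in rad. In form: [{"hand": .., "x": .., "y": .., "z": .., "ax": .., "ay": .., "az": ..}, ...]. A call has 1 to 8 rows; each row is the pose to reach, as a shift and turn from the pose commanded when the call began, along the tool's axes at that moment; what a row does not reach only later rows make up. A row lasts 1/8 s, in which the tool goes at most 62.5 mm and 10.7 degrees, less where a joint would pass 70% of its speed; a pose out of reach is approached as far as the arm can. A call with a gripper value outside its range is refused whole. The fingers move at their own pace and stop on an object; "newtons" is the grip in N (left out, the last holds). Time passes only in rows, so rows that repeat a pose let the fingers close. It gives the time, the measured TCP pose, the force, the opening and the grip force at its end, in the units of the state.
- read_state(): the state, without advancing time (a new reading comes with each control period).
- read_camera(name): name is "scene" or "top"; returns (picture, depth): 420x560x3 uint8, blue, green, red; 420x560 float32, m along the optical axis (not along the pixel's ray), 0 where there is no reading.
- camera_params(name): a dict with "fx", "fy", "cx", "cy" (pixels), "position" and "rotation" of the camera in the world. Camera axes: x right, y up, looking along -z (the intrinsics and any distortion apply to the point x, -y, -z); pixel columns grow to the right and rows downward; lengths in m; the calibration is good to about 2 mm. A picture is of the moment at which its call begins. camera_params takes no time and is no camera call.
- robot.close_job(): hands the job in; it is judged then, once.
The state is a dict: "t": time; "q": joint angles; "dq": joint speeds; "joint_torque": joint torques, N m; "tool_pos": TCP position; "orientation": TCP orientation; "force": force on the tool from outside, world axes, zero at the start; "wrist_torque": the same for the moment, N m; "opening": finger opening in m; "gripper_force": force on a finger pad.
Only numpy, scipy, OpenCV 4.12 (cv2) and the standard library are available. Lean on these libraries where they do the work, as an engineer would, in place of code of your own. Each camera call takes 0.05 s, during which the arm holds its last target. There are 200 camera calls.

## Working session

There is one attempt and no reset: what is moved stays moved. The work goes in short steps, Python scripts to look and compute and a tool call to move; the robot and the scene stay as the last step left them, time stands still between calls to the robot, and variables do not carry over. Pictures are saved under pics/ and viewed, at most 10 in all, crops included, and the job is handed in when it is done.

Besides the shell and the picture viewer there is one more tool, called after ">>>" in YAML: its name, and indented under it one key for each argument. carry_out: Moves the arm, as the interface text tells. Its arguments: {"type":"object","properties":{"targets":{"type":"array","items":{"type":"object","properties":{"hand":{"type":"number"},"x":{"type":"number"},"y":{"type":"number"},"z":{"type":"number"},"ax":{"type":"number"},"ay":{"type":"number"},"az":{"type":"number"}}}},"newtons":{"type":"number"}},"required":["targets"]}

```bash
mkdir -p pics; python3 - <<'E'
from plant import *
import cv2,numpy as np
for n in("scene","top"):
    p,d=read_camera(n);cv2.imwrite(f"pics/{n}0.png",p);np.save(f"pics/{n}0.npy",d)
    print(n,camera_params(n))
s=read_state();print({k:np.round(v,3) for k,v in s.items()})
E
```

```text
scene {'fx': 528.1287586612607, 'fy': 528.1287586612607, 'cx': 270.00899130289355, 'cy': 203.81924634253926, 'position': array([ 1.15283423, -0.65911639,  1.06307889]), 'rotation': array([0.67718477, 0.33424531, 0.85513409])}
top {'fx': 384.41786035162005, 'fy': 384.41786035162005, 'cx': 275.1842702165188, 'cy': 211.79602856013685, 'position': array([ 0.28649775, -0.0776581 ,  0.97742205]), 'rotation': array([ 0.12813439, -0.14752145, -1.55280024])}
{'t': np.float64(0.1), 'q': array([ 1.258,  0.131,  1.489, -0.   ,  1.523, -0.085]), 'dq': array([ 0.001, -0.001, -0.002, -0.   ,  0.   , -0.002]), 'joint_torque': array([ 1.0000e-03, -5.6134e+01, -4.9310e+01,  7.7000e-02,  2.9000e-02,
       -0.0000e+00]), 'tool_pos': array([0.135, 0.584, 0.404]), 'orientation': array([-3.570e-01, -3.121e+00,  3.000e-03]), 'force': array([ 0.265, -0.11 , -0.976]), 'wrist_torque': array([-0.053, -0.009, -0.021]), 'gripper_force': np.float64(0.0), 'opening': np.float64(0.093)}
```

View pics/top0.png

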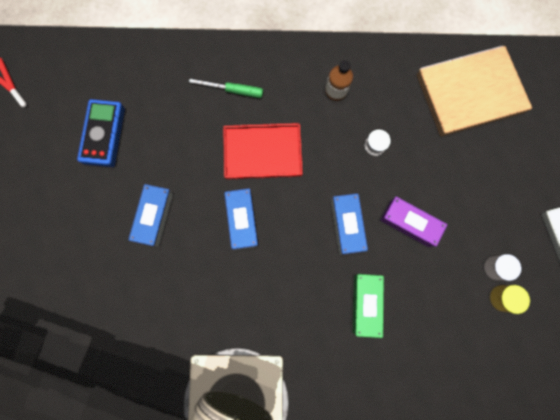

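View pics/scene0.png

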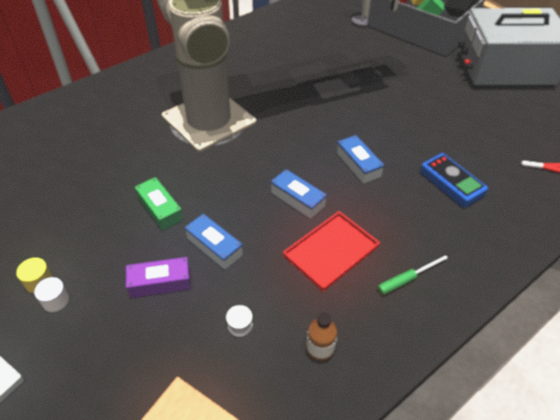

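The top view shows three blue-lidded boxes at about (150,215), (241,219) and (350,223), with the red tray at (263,151). The green box (370,305), the purple box (415,222) and the blue multimeter (100,132) are decoys. The scene view agrees.

```bash
cat > h.py <<'E'
from plant import *
import cv2,numpy as np
from scipy.spatial.transform import Rotation as R
def ray(n,uv,z):
    c=camera_params(n);uv=np.atleast_2d(uv)
    d=np.c_[(uv[:,0]-c['cx'])/c['fx'],-(uv[:,1]-c['cy'])/c['fy'],-np.ones(len(uv))]
    d=R.from_rotvec(c['rotation']).apply(d);p=c['position']
    return p+d*((z-p[2])/d[:,2])[:,None]
def find(n,p,col,z):
    h=cv2.cvtColor(p,cv2.COLOR_BGR2HSV)
    m=cv2.inRange(h,(100,120,80),(122,255,255)) if col=='b' else cv2.inRange(h,(0,150,90),(8,255,255))|cv2.inRange(h,(172,150,90),(180,255,255))
    out=[]
    for c in cv2.findContours(m,cv2.RETR_EXTERNAL,cv2.CHAIN_APPROX_NONE)[0]:
        if cv2.contourArea(c)<400: continue
        w=ray(n,c[:,0].astype(float),z)[:,:2]
        (x,y),s,a=cv2.minAreaRect((w*1000).astype(np.float32))
        if s[0]<s[1]: s=s[::-1];a+=90
        out.append((n,col,np.round(c[:,0].mean(0)),round(x/1000,4),round(y/1000,4),np.round(s),'yaw',round((a+90)%180-90,1)))
    return out
def look(tag=None):
    for n in("top","scene"):
        p,d=read_camera(n)
        if tag: cv2.imwrite(f"pics/{n}{tag}.png",p)
        for o in find(n,p,'b',.046)+find(n,p,'r',.018): print(*o)
E
python3 - <<'E'
from h import *
look()
s=read_state();print(R.from_rotvec(s['orientation']).as_matrix().round(3))
E
```

```text
top b [350. 224.] 0.4271 -0.2719 [144.  64.] yaw 8.1
top b [241. 218.] 0.4357 -0.0037 [144.  65.] yaw 9.1
top b [149. 215.] 0.4417 0.2215 [144.  65.] yaw -11.5
top b [ 99. 132.] 0.6529 0.3611 [173.  88.] yaw -5.0
top r [262. 151.] 0.6195 -0.0527 [203. 145.] yaw -86.8
scene b [213. 236.] 0.428 -0.2717 [144.  63.] yaw 8.0
scene b [299. 188.] 0.4356 -0.0028 [143.  65.] yaw 9.7
scene b [454. 179.] 0.6699 0.3446 [181. 108.] yaw -4.8
scene b [360. 153.] 0.4428 0.2212 [145.  65.] yaw -11.1
scene r [330. 250.] 0.6247 -0.0555 [209. 147.] yaw -86.9
scene r [110.  27.] -0.6857 0.0403 [553. 270.] yaw -11.9
scene r [66. 41.] -0.7376 -0.1621 [610.  57.] yaw -11.1
scene r [24. 50.] -0.7899 -0.3039 [740. 173.] yaw -12.9
[[-0.974  0.226 -0.   ]
 [ 0.226  0.974 -0.001]
 [ 0.    -0.001 -1.   ]]
```

```bash
cat >> h.py <<'E'
def go(x,y,z,yaw):
    "tool-frame shift/turn from here to grasp point (x,y,z), tool down, tool y at yaw deg"
    s=read_state();R0=R.from_rotvec(s['orientation']);a=np.radians(yaw)
    ty=np.array([np.cos(a),np.sin(a),0]);tz=np.array([0,0,-1.])
    T=R.from_matrix(np.c_[np.cross(ty,tz),ty,tz])
    print('shift',R0.inv().apply(np.array([x,y,z+.167])-s['tool_pos']).round(4),'turn',(R0.inv()*T).as_rotvec().round(4))
def st():
    s=read_state();print({k:np.round(v,3) for k,v in s.items() if k not in('joint_torque','dq')})
E
python3 -c "
from h import *
go(.4422,.2213,.10,78.7)"
```

```text
shift [-0.3809 -0.2843  0.1374] turn [-0.0011 -0.0001 -0.0306]
```

>>> carry_out:
  targets:
    - {"hand":100,"x":-0.381,"y":-0.284,"z":0.137,"ax":0,"ay":0,"az":-0.031}
    - {"hand":100,"x":-0.381,"y":-0.284,"z":0.137,"ax":0,"ay":0,"az":-0.031}
    - {"hand":100,"x":-0.381,"y":-0.284,"z":0.137,"ax":0,"ay":0,"az":-0.031}
    - {"hand":100,"x":-0.381,"y":-0.284,"z":0.137,"ax":0,"ay":0,"az":-0.031}
    - {"hand":100,"x":-0.381,"y":-0.284,"z":0.137,"ax":0,"ay":0,"az":-0.031}
    - {"hand":100,"x":-0.381,"y":-0.284,"z":0.137,"ax":0,"ay":0,"az":-0.031}
    - {"hand":100,"x":-0.381,"y":-0.284,"z":0.137,"ax":0,"ay":0,"az":-0.031}
    - {"hand":100,"x":-0.381,"y":-0.284,"z":0.137,"ax":0,"ay":0,"az":-0.031}
  newtons: 45

```text
t: 1.2
tool_pos: [0.4435, 0.2199, 0.2672]
orientation: [0.309, 3.126, 0.0]
force: [1.1, 0.1, 0.8]
opening: 0.0927
gripper_force: 0.0
```

```bash
python3 -c "
from h import *
st();go(.4422,.2213,.03,78.7)"
```

```text
{'t': np.float64(1.2), 'q': array([ 0.357, -0.042,  1.925,  0.   ,  1.259, -1.017]), 'tool_pos': array([0.443, 0.22 , 0.267]), 'orientation': array([0.309, 3.126, 0.   ]), 'force': array([1.126, 0.084, 0.838]), 'wrist_torque': array([-0.012, -0.021,  0.062]), 'gripper_force': np.float64(0.0), 'opening': np.float64(0.093)}
shift [0.0015 0.0011 0.0702] turn [ 0.0002  0.0003 -0.    ]
```

>>> carry_out:
  targets:
    - {"hand":100,"x":0.001,"y":0.001,"z":0.035}
    - {"hand":100,"x":0.001,"y":0.001,"z":0.06}
    - {"hand":100,"x":0.001,"y":0.001,"z":0.07}
    - {"hand":100,"x":0.001,"y":0.001,"z":0.07}
    - {"hand":40,"x":0.001,"y":0.001,"z":0.07}
    - {"hand":40,"x":0.001,"y":0.001,"z":0.07}
    - {"hand":40,"x":0.001,"y":0.001,"z":0.07}
    - {"hand":40,"x":0.001,"y":0.001,"z":0.07}
  newtons: 45

```text
schema error: expected keys hand, x, y, z, ax, ay, az
```

>>> carry_out:
  targets:
    - {"hand":100,"x":0.001,"y":0.001,"z":0.035,"ax":0,"ay":0,"az":0}
    - {"hand":100,"x":0.001,"y":0.001,"z":0.06,"ax":0,"ay":0,"az":0}
    - {"hand":100,"x":0.001,"y":0.001,"z":0.07,"ax":0,"ay":0,"az":0}
    - {"hand":100,"x":0.001,"y":0.001,"z":0.07,"ax":0,"ay":0,"az":0}
    - {"hand":40,"x":0.001,"y":0.001,"z":0.07,"ax":0,"ay":0,"az":0}
    - {"hand":40,"x":0.001,"y":0.001,"z":0.07,"ax":0,"ay":0,"az":0}
    - {"hand":40,"x":0.001,"y":0.001,"z":0.07,"ax":0,"ay":0,"az":0}
    - {"hand":40,"x":0.001,"y":0.001,"z":0.07,"ax":0,"ay":0,"az":0}
  newtons: 45

```text
t: 2.2
tool_pos: [0.4419, 0.223, 0.1982]
orientation: [0.308, 3.126, 0.0]
force: [-1.3, -0.2, 2.8]
opening: 0.0598
gripper_force: 45.0
```

```bash
python3 -c "
from h import *
st()"
```

```text
{'t': np.float64(2.2), 'q': array([ 0.364,  0.058,  1.965, -0.   ,  1.118, -1.01 ]), 'tool_pos': array([0.442, 0.223, 0.198]), 'orientation': array([0.308, 3.126, 0.   ]), 'force': array([-1.306, -0.199,  2.77 ]), 'wrist_torque': array([-0.318,  0.239,  0.024]), 'gripper_force': np.float64(44.989), 'opening': np.float64(0.06)}
```

>>> carry_out:
  targets:
    - {"hand":40,"x":0,"y":0,"z":-0.04,"ax":0,"ay":0,"az":0}
    - {"hand":40,"x":0,"y":0,"z":-0.09,"ax":0,"ay":0,"az":0}
    - {"hand":40,"x":0,"y":0,"z":-0.12,"ax":0,"ay":0.0,"az":0}
    - {"hand":40,"x":0,"y":0,"z":-0.12,"ax":0,"ay":0.15,"az":0}
    - {"hand":40,"x":0,"y":0,"z":-0.12,"ax":0,"ay":0.3,"az":0}
    - {"hand":40,"x":0,"y":0,"z":-0.12,"ax":0,"ay":0.35,"az":0}
    - {"hand":40,"x":0,"y":0,"z":-0.12,"ax":0,"ay":0.35,"az":0}
    - {"hand":40,"x":0,"y":0,"z":-0.12,"ax":0,"ay":0.35,"az":0}

```text
t: 3.2
tool_pos: [0.4416, 0.223, 0.3174]
orientation: [-0.274, -2.78, -0.048]
force: [-0.2, 0.5, -4.7]
opening: 0.0598
gripper_force: 45.0
```

>>> carry_out:
  targets:
    - {"hand":40,"x":0,"y":0,"z":0,"ax":0,"ay":0,"az":0}
    - {"hand":40,"x":0,"y":0,"z":0,"ax":0,"ay":-0.15,"az":0}
    - {"hand":40,"x":0,"y":0,"z":0,"ax":0,"ay":-0.3,"az":0}
    - {"hand":40,"x":0,"y":0,"z":0,"ax":0,"ay":-0.35,"az":0}
    - {"hand":40,"x":0,"y":0,"z":0,"ax":0,"ay":-0.35,"az":0}
    - {"hand":40,"x":0,"y":0,"z":0,"ax":0,"ay":-0.35,"az":0}
    - {"hand":40,"x":0,"y":0,"z":0,"ax":0,"ay":-0.35,"az":0}
    - {"hand":40,"x":0,"y":0,"z":0,"ax":0,"ay":-0.35,"az":0}

```text
t: 4.2
tool_pos: [0.4419, 0.2229, 0.3176]
orientation: [-0.309, -3.126, 0.0]
force: [0.3, 1.3, -4.4]
opening: 0.0596
gripper_force: 45.0
```

```bash
cat >> h.py <<'E'
def tq(n=8):
    L=[]
    for i in range(n):
        s=read_state();o=R.from_rotvec(s['orientation']).inv()
        L.append(np.r_[o.apply(s['wrist_torque']),o.apply(s['force'])]);read_camera('top')
    print('tool-frame torque,force',np.mean(L,0).round(3),'sd',np.std(L,0).round(3))
E
python3 -c "
from h import *
st();tq()"
```

```text
{'t': np.float64(4.2), 'q': array([ 0.363, -0.097,  1.88 ,  0.   ,  1.36 , -1.01 ]), 'tool_pos': array([0.442, 0.223, 0.318]), 'orientation': array([-0.309, -3.126,  0.   ]), 'force': array([ 0.266,  1.286, -4.388]), 'wrist_torque': array([-0.002, -0.033,  0.002]), 'gripper_force': np.float64(44.987), 'opening': np.float64(0.06)}
tool-frame torque,force [ 1.200e-02 -1.500e-02  1.000e-03  1.130e-01  2.070e-01  4.121e+00] sd [0.028 0.027 0.029 0.413 0.62  0.436]
```

>>> carry_out:
  targets:
    - {"hand":40,"x":0,"y":0,"z":0,"ax":0,"ay":-0.15,"az":0}
    - {"hand":40,"x":0,"y":0,"z":0,"ax":0,"ay":-0.3,"az":0}
    - {"hand":40,"x":0,"y":0,"z":0,"ax":0,"ay":-0.35,"az":0}
    - {"hand":40,"x":0,"y":0,"z":0,"ax":0,"ay":-0.35,"az":0}
    - {"hand":40,"x":0,"y":0,"z":0,"ax":0,"ay":-0.35,"az":0}
    - {"hand":40,"x":0,"y":0,"z":0,"ax":0,"ay":-0.2,"az":0}
    - {"hand":40,"x":0,"y":0,"z":0,"ax":0,"ay":-0.05,"az":0}
    - {"hand":40,"x":0,"y":0,"z":0,"ax":0,"ay":0,"az":0}

```text
t: 5.6
tool_pos: [0.4425, 0.2228, 0.318]
orientation: [-0.309, -3.122, -0.002]
force: [0.9, 0.1, -3.8]
opening: 0.0595
gripper_force: 45.0
```

```bash
python3 -c "
from h import *
for i in range(4): read_camera('top')
st();tq()"
```

```text
{'t': np.float64(5.8), 'q': array([ 0.363, -0.097,  1.879, -0.   ,  1.359, -1.01 ]), 'tool_pos': array([0.442, 0.223, 0.318]), 'orientation': array([ 0.309,  3.125, -0.   ]), 'force': array([ 0.914,  0.524, -4.068]), 'wrist_torque': array([-0.01 ,  0.009, -0.032]), 'gripper_force': np.float64(44.987), 'opening': np.float64(0.059)}
tool-frame torque,force [-9.000e-03  1.000e-03 -0.000e+00 -5.200e-02 -4.100e-02  4.117e+00] sd [0.028 0.022 0.027 0.556 0.399 0.305]
```

>>> carry_out:
  targets:
    - {"hand":40,"x":0,"y":0,"z":0.05,"ax":0,"ay":0,"az":0}
    - {"hand":40,"x":0,"y":0,"z":0.09,"ax":0,"ay":0,"az":0}
    - {"hand":40,"x":0,"y":0,"z":0.11,"ax":0,"ay":0,"az":0}
    - {"hand":40,"x":0,"y":0,"z":0.119,"ax":0,"ay":0,"az":0}
    - {"hand":40,"x":0,"y":0,"z":0.119,"ax":0,"ay":0,"az":0}
    - {"hand":40,"x":0,"y":0,"z":0.119,"ax":0,"ay":0,"az":0}
    - {"hand":100,"x":0,"y":0,"z":0.119,"ax":0,"ay":0,"az":0}
    - {"hand":100,"x":0,"y":0,"z":0.119,"ax":0,"ay":0,"az":0}

```text
t: 7.2
tool_pos: [0.4423, 0.2232, 0.1997]
orientation: [0.308, 3.125, 0.001]
force: [-0.3, -0.4, -0.1]
opening: 0.0751
gripper_force: 0.0
```

```bash
python3 -c "
from h import *
st();go(.4357,-.0033,.03,99.4);go(.4357,-.0033,.1,99.4)"
```

```text
{'t': np.float64(7.2), 'q': array([ 0.364,  0.056,  1.964,  0.   ,  1.12 , -1.01 ]), 'tool_pos': array([0.442, 0.223, 0.2  ]), 'orientation': array([3.080e-01, 3.125e+00, 1.000e-03]), 'force': array([-0.346, -0.351, -0.06 ]), 'wrist_torque': array([ 0.026, -0.051, -0.005]), 'gripper_force': np.float64(0.0), 'opening': np.float64(0.075)}
shift [-0.0378 -0.2234  0.0025] turn [ 0.0007  0.0018 -0.3609]
shift [-0.038  -0.2233 -0.0675] turn [ 0.0007  0.0018 -0.3609]
```

>>> carry_out:
  targets:
    - {"hand":100,"x":0,"y":0,"z":-0.03,"ax":0,"ay":0,"az":0}
    - {"hand":100,"x":0,"y":0,"z":-0.08,"ax":0,"ay":0,"az":0}
    - {"hand":100,"x":-0.01,"y":-0.06,"z":-0.08,"ax":0,"ay":0.0,"az":-0.09}
    - {"hand":100,"x":-0.02,"y":-0.12,"z":-0.08,"ax":0,"ay":0.0,"az":-0.18}
    - {"hand":100,"x":-0.03,"y":-0.18,"z":-0.08,"ax":0,"ay":0,"az":-0.27}
    - {"hand":100,"x":-0.038,"y":-0.223,"z":-0.07,"ax":0,"ay":0,"az":-0.361}
    - {"hand":100,"x":-0.038,"y":-0.223,"z":-0.06,"ax":0,"ay":0,"az":-0.361}
    - {"hand":100,"x":-0.038,"y":-0.223,"z":-0.06,"ax":0,"ay":0,"az":-0.361}

```text
t: 8.2
tool_pos: [0.4351, -0.0029, 0.2582]
orientation: [0.254, -3.13, -0.001]
force: [-0.2, 0.2, 0.5]
opening: 0.0932
gripper_force: 0.0
```

```bash
python3 -c "
from h import *
st();go(.4357,-.0033,.03,99.4)"
```

```text
{'t': np.float64(8.2), 'q': array([-0.125, -0.204,  2.09 ,  0.   ,  1.257, -1.858]), 'tool_pos': array([ 0.435, -0.003,  0.258]), 'orientation': array([ 2.54e-01, -3.13e+00, -1.00e-03]), 'force': array([-0.232,  0.219,  0.535]), 'wrist_torque': array([-0.032, -0.016,  0.027]), 'gripper_force': np.float64(0.0), 'opening': np.float64(0.093)}
shift [-0.0006 -0.0005  0.0612] turn [ 0.0007 -0.001  -0.0018]
```

>>> carry_out:
  targets:
    - {"hand":100,"x":0,"y":0,"z":0.035,"ax":0,"ay":0,"az":0}
    - {"hand":100,"x":0,"y":0,"z":0.055,"ax":0,"ay":0,"az":0}
    - {"hand":100,"x":0,"y":0,"z":0.061,"ax":0,"ay":0,"az":0}
    - {"hand":100,"x":0,"y":0,"z":0.061,"ax":0,"ay":0,"az":0}
    - {"hand":40,"x":0,"y":0,"z":0.061,"ax":0,"ay":0,"az":0}
    - {"hand":40,"x":0,"y":0,"z":0.061,"ax":0,"ay":0,"az":0}
    - {"hand":40,"x":0,"y":0,"z":0.061,"ax":0,"ay":0,"az":0}
    - {"hand":40,"x":0,"y":0,"z":0.061,"ax":0,"ay":0,"az":0}

```text
t: 9.2
tool_pos: [0.4355, -0.0032, 0.198]
orientation: [-0.257, 3.131, 0.0]
force: [0.8, -0.9, 2.0]
opening: 0.0597
gripper_force: 45.0
```

>>> carry_out:
  targets:
    - {"hand":40,"x":0,"y":0,"z":-0.04,"ax":0,"ay":0,"az":0}
    - {"hand":40,"x":0,"y":0,"z":-0.09,"ax":0,"ay":0,"az":0}
    - {"hand":40,"x":0,"y":0,"z":-0.12,"ax":0,"ay":0.0,"az":0}
    - {"hand":40,"x":0,"y":0,"z":-0.12,"ax":0,"ay":0.15,"az":0}
    - {"hand":40,"x":0,"y":0,"z":-0.12,"ax":0,"ay":0.3,"az":0}
    - {"hand":40,"x":0,"y":0,"z":-0.12,"ax":0,"ay":0.35,"az":0}
    - {"hand":40,"x":0,"y":0,"z":-0.12,"ax":0,"ay":0.35,"az":0}
    - {"hand":40,"x":0,"y":0,"z":-0.12,"ax":0,"ay":0.35,"az":0}

```text
t: 10.2
tool_pos: [0.4353, -0.0031, 0.3174]
orientation: [0.229, -2.784, 0.04]
force: [-0.4, -0.2, -3.8]
opening: 0.0599
gripper_force: 45.0
```

>>> carry_out:
  targets:
    - {"hand":40,"x":0,"y":0,"z":0,"ax":0,"ay":0,"az":0}
    - {"hand":40,"x":0,"y":0,"z":0,"ax":0,"ay":-0.15,"az":0}
    - {"hand":40,"x":0,"y":0,"z":0,"ax":0,"ay":-0.3,"az":0}
    - {"hand":40,"x":0,"y":0,"z":0,"ax":0,"ay":-0.35,"az":0}
    - {"hand":40,"x":0,"y":0,"z":0,"ax":0,"ay":-0.35,"az":0}
    - {"hand":40,"x":0,"y":0,"z":0,"ax":0,"ay":-0.35,"az":0}
    - {"hand":40,"x":0,"y":0,"z":0,"ax":0,"ay":-0.35,"az":0}
    - {"hand":40,"x":0,"y":0,"z":0,"ax":0,"ay":-0.35,"az":0}

```text
t: 11.2
tool_pos: [0.4355, -0.0031, 0.3176]
orientation: [0.258, -3.13, -0.0]
force: [-1.1, 0.6, -4.6]
opening: 0.0596
gripper_force: 45.0
```

```bash
python3 -c "
from h import *
st();tq()"
```

```text
{'t': np.float64(11.2), 'q': array([-0.125, -0.272,  2.032, -0.   ,  1.382, -1.86 ]), 'tool_pos': array([ 0.435, -0.003,  0.318]), 'orientation': array([ 0.258, -3.13 , -0.   ]), 'force': array([-1.097,  0.632, -4.647]), 'wrist_torque': array([-0.012,  0.108, -0.008]), 'gripper_force': np.float64(44.979), 'opening': np.float64(0.06)}
tool-frame torque,force [-0.027  0.1    0.012  0.086  0.249  4.19 ] sd [0.028 0.024 0.029 0.474 0.311 0.435]
```

>>> carry_out:
  targets:
    - {"hand":40,"x":0,"y":0,"z":0,"ax":0,"ay":-0.15,"az":0}
    - {"hand":40,"x":0,"y":0,"z":0,"ax":0,"ay":-0.3,"az":0}
    - {"hand":40,"x":0,"y":0,"z":0,"ax":0,"ay":-0.35,"az":0}
    - {"hand":40,"x":0,"y":0,"z":0,"ax":0,"ay":-0.35,"az":0}
    - {"hand":40,"x":0,"y":0,"z":0,"ax":0,"ay":-0.35,"az":0}
    - {"hand":40,"x":0,"y":0,"z":0,"ax":0,"ay":-0.2,"az":0}
    - {"hand":40,"x":0,"y":0,"z":0,"ax":0,"ay":-0.05,"az":0}
    - {"hand":40,"x":0,"y":0,"z":0,"ax":0,"ay":0,"az":0}

```text
t: 12.6
tool_pos: [0.4361, -0.0031, 0.3179]
orientation: [0.258, -3.127, 0.001]
force: [-0.4, -0.0, -3.4]
opening: 0.0598
gripper_force: 45.0
```

```bash
python3 -c "
from h import *
for i in range(4): read_camera('top')
st();tq()"
```

```text
{'t': np.float64(12.8), 'q': array([-0.125, -0.272,  2.032,  0.   ,  1.381, -1.86 ]), 'tool_pos': array([ 0.436, -0.003,  0.318]), 'orientation': array([-0.258,  3.13 ,  0.   ]), 'force': array([-1.104,  0.223, -3.841]), 'wrist_torque': array([ 0.013, -0.105, -0.006]), 'gripper_force': np.float64(44.986), 'opening': np.float64(0.06)}
tool-frame torque,force [-0.009 -0.088 -0.01   0.113  0.071  3.894] sd [0.034 0.026 0.034 0.496 0.529 0.4  ]
```

The torque about the tool's y axis flips from +0.10 to −0.09 N·m, so the middle box holds the loose ball. The first box showed no change. This one goes to the tray.

```bash
python3 -c "
from h import *
go(.6205,-.0535,.1,3.2)"
```

```text
shift [-0.1745 -0.0799  0.051 ] turn [4.000e-04 5.000e-04 1.679e+00]
```

>>> carry_out:
  targets:
    - {"hand":40,"x":-0.03,"y":-0.014,"z":0,"ax":0,"ay":0,"az":0.18}
    - {"hand":40,"x":-0.06,"y":-0.028,"z":0,"ax":0,"ay":0,"az":0.36}
    - {"hand":40,"x":-0.09,"y":-0.042,"z":0,"ax":0,"ay":0,"az":0.54}
    - {"hand":40,"x":-0.12,"y":-0.056,"z":0,"ax":0,"ay":0,"az":0.72}
    - {"hand":40,"x":-0.15,"y":-0.07,"z":0,"ax":0,"ay":0,"az":0.9}
    - {"hand":40,"x":-0.174,"y":-0.08,"z":0,"ax":0,"ay":0,"az":1.08}
    - {"hand":40,"x":-0.174,"y":-0.08,"z":0,"ax":0,"ay":0,"az":1.26}
    - {"hand":40,"x":-0.174,"y":-0.08,"z":0,"ax":0,"ay":0,"az":1.44}

```text
t: 14.2
tool_pos: [0.6203, -0.0538, 0.3172]
orientation: [-1.878, -2.518, 0.001]
force: [0.0, 0.7, -4.6]
opening: 0.0599
gripper_force: 45.0
```

```bash
python3 -c "
from h import *
go(.6205,-.0535,.1,3.2)"
```

```text
shift [0.0002 0.0003 0.0502] turn [-8.00e-04 -2.00e-04  2.33e-01]
```

>>> carry_out:
  targets:
    - {"hand":40,"x":0,"y":0,"z":0.02,"ax":0,"ay":0,"az":0.15}
    - {"hand":40,"x":0,"y":0,"z":0.05,"ax":0,"ay":0,"az":0.233}
    - {"hand":40,"x":0,"y":0,"z":0.05,"ax":0,"ay":0,"az":0.233}
    - {"hand":40,"x":0,"y":0,"z":0.08,"ax":0,"ay":0,"az":0.233}
    - {"hand":40,"x":0,"y":0,"z":0.1,"ax":0,"ay":0,"az":0.233}
    - {"hand":40,"x":0,"y":0,"z":0.11,"ax":0,"ay":0,"az":0.233}
    - {"hand":40,"x":0,"y":0,"z":0.115,"ax":0,"ay":0,"az":0.233}
    - {"hand":40,"x":0,"y":0,"z":0.115,"ax":0,"ay":0,"az":0.233}

```text
t: 15.2
tool_pos: [0.6203, -0.0537, 0.2031]
orientation: [2.151, 2.289, 0.0]
force: [0.3, 0.2, -3.7]
opening: 0.0599
gripper_force: 45.0
```

```bash
python3 -c "
from h import *
st();go(.6205,-.0535,.035,3.2)"
```

```text
{'t': np.float64(15.2), 'q': array([-0.169,  0.367,  1.595, -0.   ,  1.179, -0.231]), 'tool_pos': array([ 0.62 , -0.054,  0.203]), 'orientation': array([2.151, 2.289, 0.   ]), 'force': array([ 0.281,  0.218, -3.68 ]), 'wrist_torque': array([-0.19 ,  0.047, -0.   ]), 'gripper_force': np.float64(44.986), 'opening': np.float64(0.06)}
shift [0.0001 0.0002 0.0011] turn [0.0004 0.0001 0.0064]
```

Still about 1 mm above the tray floor; lower it slightly, open partway, and rise.

>>> carry_out:
  targets:
    - {"hand":40,"x":0,"y":0,"z":0.0015,"ax":0,"ay":0,"az":0}
    - {"hand":40,"x":0,"y":0,"z":0.0015,"ax":0,"ay":0,"az":0}
    - {"hand":76,"x":0,"y":0,"z":0.0015,"ax":0,"ay":0,"az":0}
    - {"hand":76,"x":0,"y":0,"z":0.0015,"ax":0,"ay":0,"az":0}
    - {"hand":76,"x":0,"y":0,"z":0.0015,"ax":0,"ay":0,"az":0}
    - {"hand":76,"x":0,"y":0,"z":-0.02,"ax":0,"ay":0,"az":0}
    - {"hand":76,"x":0,"y":0,"z":-0.08,"ax":0,"ay":0,"az":0}
    - {"hand":76,"x":0,"y":0,"z":-0.14,"ax":0,"ay":0,"az":0}

```text
t: 16.2
tool_pos: [0.6198, -0.0536, 0.3455]
orientation: [2.151, 2.289, 0.0]
force: [0.9, 0.2, 0.1]
opening: 0.0705
gripper_force: 0.0
```

>>> carry_out:
  targets:
    - {"hand":76,"x":0,"y":0,"z":-0.06,"ax":0,"ay":0,"az":0}
    - {"hand":76,"x":-0.05,"y":-0.03,"z":-0.06,"ax":0,"ay":0,"az":0}
    - {"hand":76,"x":-0.1,"y":-0.06,"z":-0.06,"ax":0,"ay":0,"az":0}
    - {"hand":76,"x":-0.15,"y":-0.1,"z":-0.06,"ax":0,"ay":0,"az":0}
    - {"hand":76,"x":-0.2,"y":-0.13,"z":-0.06,"ax":0,"ay":0,"az":0}
    - {"hand":76,"x":-0.24,"y":-0.15,"z":-0.06,"ax":0,"ay":0,"az":0}
    - {"hand":76,"x":-0.24,"y":-0.15,"z":-0.06,"ax":0,"ay":0,"az":0}

```text
t: 17.08
tool_pos: [0.4837, -0.305, 0.4046]
orientation: [2.155, 2.283, -0.001]
force: [-0.6, 1.7, -0.1]
opening: 0.0706
gripper_force: 0.0
```

```bash
python3 -c "
from h import *
st();look('9')"
```

```text
{'t': np.float64(17.075), 'q': array([-6.520e-01,  5.400e-02,  1.570e+00, -1.000e-03,  1.516e+00,
       -7.100e-01]), 'tool_pos': array([ 0.484, -0.305,  0.405]), 'orientation': array([ 2.155e+00,  2.283e+00, -1.000e-03]), 'force': array([-0.574,  1.658, -0.136]), 'wrist_torque': array([-0.044,  0.066,  0.028]), 'gripper_force': np.float64(0.0), 'opening': np.float64(0.071)}
top b [148. 215.] 0.442 0.2224 [144.  65.] yaw -11.5
top b [263. 148.] 0.6187 -0.055 [133.  60.] yaw -86.6
top b [ 99. 132.] 0.6533 0.3614 [172.  88.] yaw -4.7
top r [262. 151.] 0.6196 -0.0528 [204. 145.] yaw -86.9
scene b [331. 240.] 0.6207 -0.053 [141.  58.] yaw -86.8
scene b [215. 235.] 0.4265 -0.2717 [145.  63.] yaw 7.0
scene b [453. 179.] 0.6699 0.3451 [181. 108.] yaw -4.6
scene b [360. 153.] 0.4431 0.2222 [145.  65.] yaw -11.6
scene r [330. 250.] 0.6241 -0.0548 [207. 145.] yaw -86.9
scene r [109.  26.] -0.6873 0.0393 [550. 267.] yaw -11.9
scene r [65. 41.] -0.7328 -0.1478 [612.  58.] yaw -14.3
scene r [21. 47.] -0.7897 -0.3031 [740. 172.] yaw -12.9
```

View pics/scene9.png

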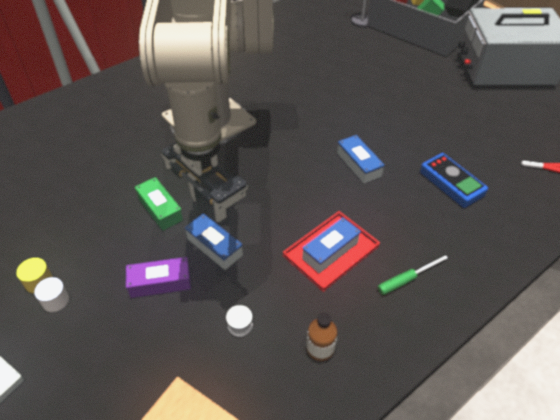

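The loose box sits level inside the red tray at (331,240). The other two blue boxes stand flat on the bench at (360,153) and (215,238), and the gripper hovers clear. I'm handing in.

```bash
python3 -c "
from h import *
for i in range(6): read_camera('top')
print(robot.close_job())"
```

```text
the job is handed in; nothing more can be done
None
```

The rattling box was the middle one: when tipped, its wrist torque swung from +0.10 to −0.09 N·m. It now stands lid up in the red tray, released, with the other two lid up on the bench (I tested one and never touched the third), and the job is handed in; no verdict was returned.

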